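# Clear the check weight and gather the sole weights in the tote's green corner

### The arm

A 6-joint arm with a two-finger parallel gripper is mounted at the origin on the work surface. World frame = base frame: x ahead of the robot, y to its left, z up, the work surface at z = 0. Lengths are in mm, angles in rad, forces in N, time in s.
With the tool pointing down it reaches from about 275 to 1000 mm from the base axis. Payload 8.4 kg.
Tool frame: the origin (TCP) lies where the fingers leave the gripper's body, on its centre line; the fingertips stand 73 mm ahead of it and the grasp point (between the pads) lies 54 mm ahead of it; z points along the fingers, y is the direction in which the jaws open and shut (so a half turn about z gives the same grasp; the last joint's range is limited). The gripper opens to 85 mm and grips with 20 to 120 N. Pads are 22 mm wide; open, the fingers measure 114 mm over their backs; the gripper's body (76 mm by 85 mm) begins 54 mm behind the grasp point. The pads swing forward as they close: fully open they stand 13 mm farther back than shut.
Start: joints at [-1.15, 0.353, 1.633, -0, 1.155, -0.002], TCP at [256.446, -569.968, 303.881] pointing down, gripper open.
Joint ranges: [-2.63, 2.63], [-0.92, 2.1], [0.06, 2.66], [-1.3, 4.44], [0, 2.69], [-3.02, 3.02]. Speed limits (rad/s): [2.22, 2.22, 2.79, 3.14, 3.14, 3.14].

### API

Orientations are given as a unit quaternion [w, x, y, z].
In Python, from station import * gives the robot as it stands.
- The arm moves only by the tool move_arm, never from a script. Its argument "series" is a list of rows, each an object of numbers: "tx", "ty", "tz": the shift along the tool's x, y, z in m; "turn": the turn about the tool's z in rad. A call has exactly 8 rows; each row is the pose to reach, as a shift and turn from the pose measured when the call began, along the tool's axes at that moment; what a row does not reach only later rows make up. A row lasts 1/8 s, in which the tool goes at most 62.5 mm and 10.7 degrees, less where a joint would pass 70% of its speed; a pose out of reach is approached as far as the arm can. A call with a gripper value outside its range is refused whole. "grip" is the opening, from 0 (shut) to 1 (fully open), set as the call begins (left out, the last holds). The fingers move at their own pace and stop on an object; "newtons" is the grip in N (left out, the last holds). Time passes only in rows, so rows that repeat a pose let the fingers close, or fill a call up. It gives the time, the measured TCP pose, the force and the opening at its end, in the units of the state.
- observe(): the state, without advancing time (a new reading comes with each control period).
- read_camera(name): name is "scene" or "side" or "wrist"; returns the picture (400x640x3 uint8, red, green, blue); there is no depth.
- calibration(name): a dict with "vfov" (degrees; the focal length in pixels is half the picture's height over the tangent of half this angle, whatever the lens; pixels are square), "cx", "cy" (the principal point, pixels), "pose" (4x4, takes a point from camera to world coordinates). Camera axes: x right, y down, z forward; pixel columns grow to the right and rows downward; lengths in mm; the calibration is good to about 2 mm. A picture is of the moment at which its call begins: read the wrist's pose just before it. calibration takes no time and is no camera call; for the wrist camera it gives the pose at the moment of the call.
- job_done(): hands the job in, once; it reports no verdict.
The state is a dict: "time": time; "q": joint angles; "dq": joint speeds; "joint_efforts": joint torques, N m; "ee_pos": TCP position; "eef_rot": TCP orientation; "force": force on the tool from outside, world axes, zero at the start; "moment": the same for the moment, N m; "finger_gap": opening from 0.0 (shut) to 1.0 (fully open).
Only numpy, scipy, OpenCV 4.12 (cv2) and the standard library are available. Lean on these libraries where they do the work, as an engineer would, in place of code of your own. Each camera call takes 0.05 s, during which the arm holds its last target. There are 200 camera calls.

### The job

Take the red-handled check weight out of the blue tote and lower it gently, upright, fully home into its own red-bordered slot, and let go of it. Then pick the tote up by its black grip tab, a few centimetres clear of the bench, and tip it steeply towards its green corner until all four loose steel weights have slid together into that corner; finish still holding the tote in the air, tilted and steady, and do not put it down. Leave everything else on the bench as it stands.

Things in the scene. Friction and masses are not known exactly. Their poses are not given: they have to be found in the camera images.
- tote: open blue plastic tote, 150 (x) x 210 (y) x 48 mm, walls and floor 4 mm thick, loose on the bench, about 0.26 kg, contents extra. Origin: centre of its underside; z up; at yaw 0 its x points away from the robot, y to the robot's left. The corner at -x, +y is green (inside floor patch, rim and outside).
- tote_grip (a point): the tote's black grip tab, point to grip: a flat upright plate 12 mm thick (along the tote's x), 56 mm wide (along y), on the -x long wall, 20 mm to the -y side of its middle, standing 50 mm above the rim (from 48 to 98 mm over the tote's underside). The point is the plate's middle, at tote (-69, -20, 74) mm. Rigid, part of the tote; grip it across its 12 mm, firmly (60 N or more), because the tote hangs from one side.
- tote_corner (a point): the inner floor corner of the tote at its green corner, at tote (-71, 101, 4) mm (4 mm above the underside)
- weight_red: red-handled brass check weight, about 0.22 kg, stands upright inside the tote; origin: centre of its foot. Foot 28 mm dia. x 38 mm, thin neck, then a red round handle 20 mm dia. from 46 to 78 mm above the origin, which stands clear of the tote's rim.
- slot_red: fixed dark block 60 x 60 x 26 mm with a red border round its round well; origin: centre of its underside. This is the red weight's slot.
- slot_red_hole0 (a point): centre of the mouth of the red slot's well, on the block's top (26 mm above the bench). Well 34 mm dia., 14 mm deep, so a seated weight's foot is 12 mm above the bench.
- slot_yellow: same block with a yellow border; its yellow weight stands in it. Blocks stand in a row, about 100 mm apart, in any order
- slot_white: same block with a white border, empty: not the red weight's place
- part0: smooth steel sole weight, a loose disc 22 mm dia. x 9 mm, about 27 g, lying in the tote; origin: centre of its underside. On the smooth tote floor it starts to slide at a tilt of about 10 to 14 degrees; to run along the walls right into the corner the whole lot needs about 25 to 40 degrees towards that corner, for a second or two.
- part1: smooth steel sole weight, a loose disc 22 mm dia. x 9 mm, about 27 g, lying in the tote; origin: centre of its underside. Like part0.
- part2: smooth steel sole weight, a loose disc 22 mm dia. x 9 mm, about 27 g, lying in the tote; origin: centre of its underside. Like part0.
- part3: smooth steel sole weight, a loose disc 22 mm dia. x 9 mm, about 27 g, lying in the tote; origin: centre of its underside. Like part0.
- weight_yellow: check weight like the red one but with a yellow handle, seated in the yellow slot; origin: centre of its foot. Leave alone.
- weight_white: check weight with a white handle, on the bench scale at the left; origin: centre of its foot. Leave alone.
- pen_cup: dark cup with pens, 72 mm dia., 95 mm tall (pens 140), at the back; origin under its centre. Leave alone.
- hammer: hammer with a wooden handle, lying crosswise beyond the slots; origin at its middle. Leave alone.
- putter_head: steel golf putter head, 110 mm long, lying at the back; origin under its centre. Leave alone.
- oil_bottle: orange bottle 52 mm dia., 130 mm tall, at the right; origin under its centre. Leave alone.
Not all that is in view belongs to the job. Leave any turquoise look-alike of the weight_red alone.

How it is judged:
By the outcome, as a careful person would: the job done as asked, in the order asked, and still so for the second after the job is handed in, while the arm keeps its last pose, push and grip.
It also fails if it takes over 58 s, if anything falls off the work surface, if the arm or the gripper's body presses on something with over 40 N, if the wrist force passes 120 N, or if a joint passes its speed limit or range.

## Working session

There is one attempt and no reset: what is moved stays moved. The work goes in short steps, Python scripts to look and compute and a tool call to move; the robot and the scene stay as the last step left them, time stands still between calls to the robot, and variables do not carry over. Pictures are saved under pics/ and viewed, about 8 in all and at most 12, crops included, and the job is handed in when it is done.

Besides the shell and the picture viewer there is one more tool, called after "Request:" as a command line: name --argument value ..., lists and objects as JSON in quotes. move_arm: Moves the arm, as the interface text tells. Its arguments: {"type":"object","properties":{"series":{"type":"array","items":{"type":"object","properties":{"tx":{"type":"number"},"ty":{"type":"number"},"tz":{"type":"number"},"turn":{"type":"number"}}}},"grip":{"type":"number"},"newtons":{"type":"number"}},"required":["series"]}

```bash
ls; mkdir -p pics; cat > h.py <<'E'
import numpy as np, cv2
from station import *
def ray(cal,u,v,h=400):
    f=h/2/np.tan(np.radians(cal["vfov"])/2); P=np.array(cal["pose"])
    d=P[:3,:3]@np.array([(u-cal["cx"])/f,(v-cal["cy"])/f,1.]); return P[:3,3],d/np.linalg.norm(d)
def onz(cal,u,v,z):
    o,d=ray(cal,u,v); return (o+d*(z-o[2])/d[2]).round(1)
def px(cal,p):
    P=np.linalg.inv(np.array(cal["pose"])); c=P[:3,:3]@np.array(p)+P[:3,3]
    f=200/np.tan(np.radians(cal["vfov"])/2); return (f*c[:2]/c[2]+[cal["cx"],cal["cy"]]).round(1)
def snap(n,name):
    cal=calibration(n); im=np.array(read_camera(n)); cv2.imwrite(f"pics/{name}.png",cv2.cvtColor(im,cv2.COLOR_RGB2BGR)); return cal,im
E
python3 - <<'E'
from h import *
s=observe();print(s)
for n in("scene","side","wrist"):
    c,im=snap(n,n+"0"); print(n,c["vfov"],c["cx"],c["cy"],np.round(c["pose"],3).tolist())
a=cv2.imread("pics/scene0.png");b=cv2.imread("pics/side0.png")
E
```

```text
pics
{'time': 0.0, 'q': array([-1.15040293e+00,  3.53661161e-01,  1.63415655e+00,  2.84830099e-06,
        1.15518345e+00, -2.38136531e-03]), 'dq': array([-8.18289065e-04, -4.40215103e-04,  8.02714432e-04, -1.39548655e-03,
       -2.91047954e-05, -7.30943173e-04]), 'joint_efforts': array([-9.95252558e-04, -6.05247474e+01, -3.42056394e+01,  3.69322015e-05,
        9.52644245e-03,  2.44294398e-05]), 'ee_pos': array([ 256.28798061, -569.61702618,  303.14388841]), 'eef_rot': array([-6.89193850e-04,  9.77740639e-01,  2.09815984e-01, -1.44848961e-04]), 'force': array([-1.07446442, -0.20669348,  0.01007644]), 'moment': array([-0.05478201, -0.02264309,  0.01885012]), 'finger_gap': 1.0002396719499873}
scene 42.662620738916765 317.4572690390132 197.14543086406152 [[0.407, 0.723, -0.558, 1487.919], [0.913, -0.332, 0.235, -393.727], [-0.015, -0.605, -0.796, 1359.668], [0.0, 0.0, 0.0, 1.0]]
side 54.07926472264524 312.01409114197315 204.37514908210753 [[-0.999, -0.015, 0.047, 556.99], [-0.046, 0.635, -0.771, 847.179], [-0.018, -0.773, -0.635, 771.402], [0.0, 0.0, 0.0, 1.0]]
wrist 58.796168157981036 319.5039412066631 201.1655057421401 [[0.41, -0.876, -0.255, 322.089], [-0.912, -0.394, -0.114, -540.151], [-0.001, 0.279, -0.96, 373.607], [0.0, 0.0, 0.0, 1.0]]
```

View pics/scene0.png

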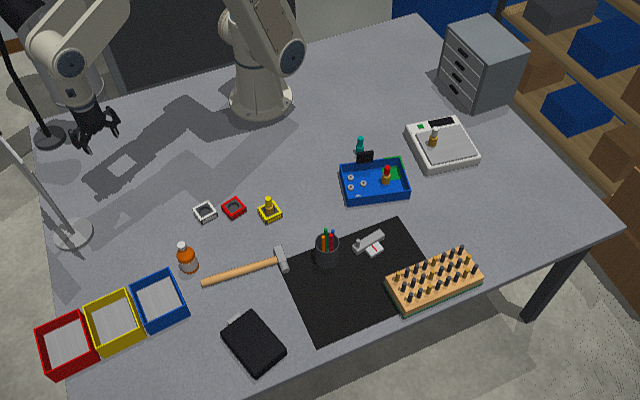

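View pics/side0.png

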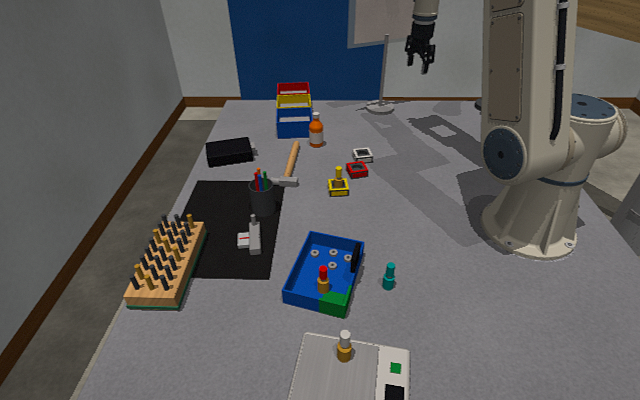

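The scene view shows the tote near (375,182), with the red handle at (387,172), the red slot at (233,207) and a turquoise decoy at (360,145), close to the tab on the robot's side. In the side view the tote is at (325,272), the red handle at (323,270), the red slot at (357,170) and the decoy at (389,276).

```bash
cat >> h.py <<'E'
def mask(im,lo,hi,box,s=110,v=50):
    h=cv2.cvtColor(im,cv2.COLOR_RGB2HSV); m=np.zeros(h.shape[:2],np.uint8)
    x0,y0,x1,y1=box; m[y0:y1,x0:x1]=cv2.inRange(h,(lo,s,v),(hi,255,255))[y0:y1,x0:x1]
    return m
def red(im,box): return mask(im,0,7,box)|mask(im,173,180,box)
def cen(m):
    y,x=np.nonzero(m); return x.mean(),y.mean(),len(x)
def two(c1,p1,c2,p2):
    o1,d1=ray(c1,*p1);o2,d2=ray(c2,*p2)
    t=np.linalg.lstsq(np.c_[d1,-d2],o2-o1,rcond=None)[0]
    a,b=o1+d1*t[0],o2+d2*t[1]; return ((a+b)/2).round(1),round(float(np.linalg.norm(a-b)),1)
E
python3 - <<'E'
from h import *
cs,cd=calibration("scene"),calibration("side")
S=cv2.imread("pics/scene0.png")[:,:,::-1].copy();D=cv2.imread("pics/side0.png")[:,:,::-1].copy()
a=cen(red(S,(375,160,400,180)));b=cen(red(D,(312,260,334,279)));print("red handle",a,b,two(cs,a[:2],cd,b[:2]))
a=cen(mask(S,80,95,(350,130,372,153)));b=cen(mask(D,80,95,(378,258,400,295)));print("turq",a,b,two(cs,a[:2],cd,b[:2]))
for nm,c,im,box in(("scene",cs,S,(215,190,250,222)),("side",cd,D,(342,158,372,182))):
    m=red(im,box);(x,y),_,_=cv2.minAreaRect(np.argwhere(m)[:,::-1].astype(np.float32)); print("slot",nm,x,y,onz(c,x,y,24),cen(m))
for nm,c,im,box in(("scene",cs,S,(325,140,425,210)),("side",cd,D,(270,225,375,325))):
    m=mask(im,50,125,box,100,40)
    if nm=="scene": m[:156,:373]=0
    m=cv2.morphologyEx(m,cv2.MORPH_OPEN,np.ones((3,3)))
    h=cv2.convexHull(np.argwhere(m)[:,::-1].astype(np.int32)); p=cv2.approxPolyDP(h,4,True)[:,0]
    for q in p: print(nm,q,onz(c,*map(float,q),48),onz(c,*map(float,q),0))
o=[cv2.resize(S[125:225,185:425],None,fx=3,fy=3,interpolation=2),cv2.resize(D[225:325,260:420],None,fx=3,fy=3,interpolation=2)]
o[1]=cv2.copyMakeBorder(o[1],0,0,0,240,0)
cv2.imwrite("pics/crop.png",np.vstack(o)[:,:,::-1])
E
```

```text
red handle (np.float64(386.66), np.float64(169.88), 50) (np.float64(322.8777777777778), np.float64(271.85555555555555), 90) (array([573.5, 240.6,  68.3]), 1.9)
turq (np.float64(359.5816326530612), np.float64(144.55102040816325), 98) (np.float64(388.7217741935484), np.float64(276.6290322580645), 248) (array([414.5, 224.7,  40.3]), 2.8)
slot scene 233.4334716796875 207.5793914794922 [ 476.6 -263.6   24. ] (np.float64(233.49777777777777), np.float64(208.42222222222222), 225)
slot side 356.5699768066406 168.989990234375 [ 471.7 -252.4   24. ] (np.float64(356.356783919598), np.float64(169.5929648241206), 199)
scene [409 198] [693.7 258.9  48. ] [664.7 282.8   0. ]
scene [347 206] [639.6  64.7  48. ] [608.5  81.4   0. ]
scene [340 164] [471.4 120.4  48. ] [434.2 139.2  -0. ]
scene [400 156] [524.6 322.   48. ] [489.3 348.2   0. ]
side [363 242] [471.6 118.3  48. ] [465.9  70.    0. ]
side [344 317] [524.6 347.5  48. ] [522.4 314.3   0. ]
side [283 302] [660.  312.9  48. ] [666.9 277.4   0. ]
side [282 288] [666.4 273.9  48. ] [673.7 235.9  -0. ]
side [309 231] [614.   80.6  48. ] [617.8  29.7   0. ]
```

View pics/crop.png

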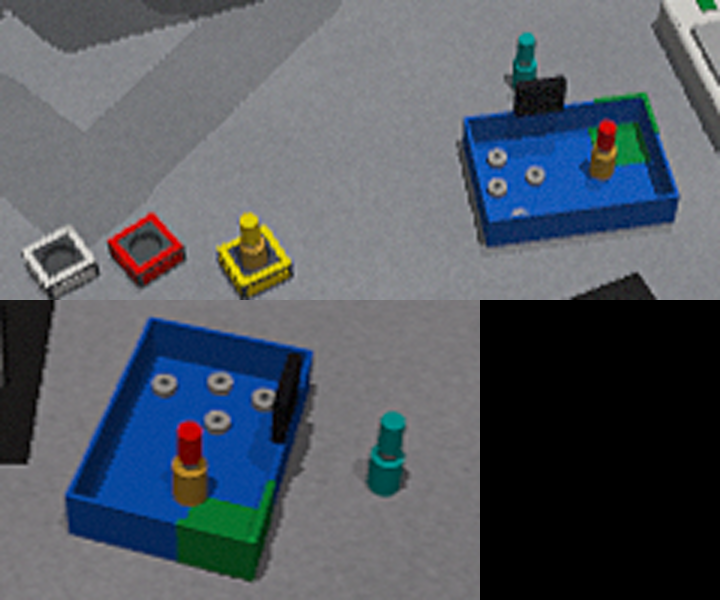

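The tote's rim corners fit a 150 x 210 mm rectangle: centre about (569,200), yaw about -15°. I'll go above the red weight, with the jaws turning towards the tote's x.

Request:
move_arm --series '[{"tx": 0.035, "ty": -0.035, "turn": -0.05}, {"tx": 0.075, "ty": -0.075, "turn": -0.11}, {"tx": 0.115, "ty": -0.115, "turn": -0.17}, {"tx": 0.155, "ty": -0.155, "turn": -0.23}, {"tx": 0.195, "ty": -0.195, "turn": -0.29}, {"tx": 0.235, "ty": -0.235, "turn": -0.35}, {"tx": 0.275, "ty": -0.275, "turn": -0.4}, {"tx": 0.315, "ty": -0.31, "turn": -0.45}]' --grip 1 --newtons 40

```text
schema error: expected keys tx, ty, tz, turn
```

```bash
cat >> h.py <<'E'
from scipy.spatial.transform import Rotation as Ro
def to(p,ydir=None):
    """tool-frame shift (mm) to bring TCP to p, and turn so tool y lies along ydir (mod pi)"""
    s=observe(); w,x,y,z=s["eef_rot"]; R=Ro.from_quat([x,y,z,w]).as_matrix()
    d=R.T@(np.array(p)-s["ee_pos"]); out=[round(float(v),1) for v in d]
    if ydir is not None:
        v=R.T@np.array([*ydir,0]); t=np.arctan2(-v[0],v[1]); t=(t+np.pi/2)%np.pi-np.pi/2; out.append(round(float(t),3))
    print("t",round(s["time"],2),"pos",s["ee_pos"].round(1),"zaxis",R[:,2].round(3),"q",s["q"].round(2),"F",s["force"].round(1),"gap",round(s["finger_gap"],3),"move",out)
    return out
E
python3 -c "
from h import *
to([573.5,240.6,260],[.966,-.258])"
```

```text
t 0.15 pos [ 256.3 -569.7  303.3] zaxis [-0.     0.001 -1.   ] q [-1.15  0.35  1.63  0.    1.16 -0.  ] F [ 0.1 -0.3 -0.7] gap 0.999 move [621.7, -608.8, 44.0, -0.887]
```

Request:
move_arm --series '[{"tx": 0.035, "ty": -0.035, "tz": 0, "turn": -0.05}, {"tx": 0.075, "ty": -0.075, "tz": 0, "turn": -0.11}, {"tx": 0.115, "ty": -0.115, "tz": 0, "turn": -0.17}, {"tx": 0.155, "ty": -0.155, "tz": 0, "turn": -0.23}, {"tx": 0.195, "ty": -0.195, "tz": 0, "turn": -0.29}, {"tx": 0.235, "ty": -0.235, "tz": 0, "turn": -0.35}, {"tx": 0.275, "ty": -0.275, "tz": 0, "turn": -0.4}, {"tx": 0.315, "ty": -0.31, "tz": 0, "turn": -0.45}]' --grip 1 --newtons 40

```text
time: 1.15
ee_pos: [416.6, -155.9, 303.7]
eef_rot: [-0.0, 0.906, 0.423, 0.0]
force: [2.7, 0.0, -0.9]
finger_gap: 1.0
```

```bash
python3 -c "
from h import *
to([573.5,240.6,260],[.966,-.258])"
```

```text
t 1.15 pos [ 416.6 -155.9  303.7] zaxis [-0.     0.001 -1.   ] q [-0.36  0.07  2.    0.    1.07  0.33] F [ 2.7  0.  -0.9] gap 1.0 move [404.8, -133.9, 44.1, -0.435]
```

Request:
move_arm --series '[{"tx": 0.055, "ty": -0.018, "tz": 0.006, "turn": -0.06}, {"tx": 0.11, "ty": -0.036, "tz": 0.012, "turn": -0.12}, {"tx": 0.165, "ty": -0.054, "tz": 0.018, "turn": -0.18}, {"tx": 0.22, "ty": -0.072, "tz": 0.024, "turn": -0.25}, {"tx": 0.275, "ty": -0.09, "tz": 0.03, "turn": -0.31}, {"tx": 0.33, "ty": -0.109, "tz": 0.036, "turn": -0.37}, {"tx": 0.38, "ty": -0.126, "tz": 0.04, "turn": -0.435}, {"tx": 0.405, "ty": -0.134, "tz": 0.044, "turn": -0.435}]'

```text
time: 2.15
ee_pos: [574.0, 243.2, 259.5]
eef_rot: [-0.0, 0.793, 0.61, 0.0]
force: [0.9, -0.0, 0.1]
finger_gap: 1.002
```

```bash
python3 - <<'E'
from h import *
c,im=snap("wrist","w1")
to([573.5,240.6,122],[.966,-.258])
m=red(im,(0,0,640,400)); a=cen(m); print(a,onz(c,a[0],a[1],68), px(c,[573.5,240.6,68]), px(c,[497,198.5,98]))
E
```

```text
t 2.2 pos [574.6 244.6 259.1] zaxis [-0.     0.002 -1.   ] q [0.4  0.4  1.68 0.   1.07 0.66] F [0.4 2.1 0.6] gap 1.0 move [-4.5, 0.0, 137.0, 0.001]
(np.float64(347.0735873850197), np.float64(206.89750328515112), 761) [593.1 228.8  68. ] [318.7 199. ] [232.5 289.3]
```

View pics/w1.png

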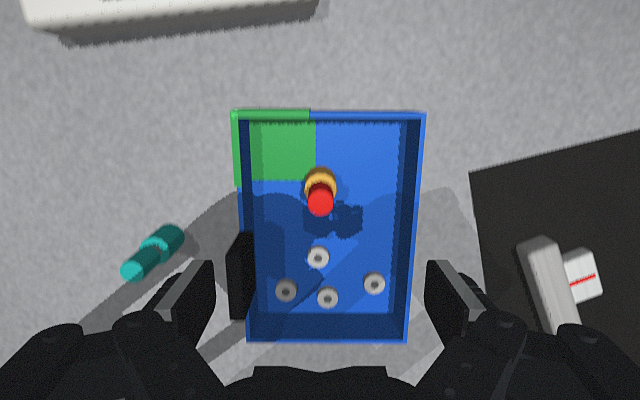

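The wrist view shows the red handle at (320,200), where the estimate predicted (319,199). The tab is at about (243,275), the four discs are at the -y end, and the decoy is at the left. Descending to grasp.

Request:
move_arm --series '[{"tx": -0.002, "ty": 0, "tz": 0.02, "turn": 0}, {"tx": -0.004, "ty": 0, "tz": 0.045, "turn": 0}, {"tx": -0.004, "ty": 0, "tz": 0.07, "turn": 0}, {"tx": -0.004, "ty": 0, "tz": 0.095, "turn": 0}, {"tx": -0.004, "ty": 0, "tz": 0.115, "turn": 0}, {"tx": -0.004, "ty": 0, "tz": 0.13, "turn": 0}, {"tx": -0.004, "ty": 0, "tz": 0.135, "turn": 0}, {"tx": -0.004, "ty": 0, "tz": 0.135, "turn": 0}]'

```text
time: 3.2
ee_pos: [573.7, 241.0, 124.1]
eef_rot: [-0.001, 0.793, 0.609, 0.001]
force: [0.0, -0.4, 0.2]
finger_gap: 1.001
```

Request:
move_arm --series '[{"tx": 0, "ty": 0, "tz": 0, "turn": 0}, {"tx": 0, "ty": 0, "tz": 0, "turn": 0}, {"tx": 0, "ty": 0, "tz": 0, "turn": 0}, {"tx": 0, "ty": 0, "tz": 0, "turn": 0}, {"tx": 0, "ty": 0, "tz": 0, "turn": 0}, {"tx": 0, "ty": 0, "tz": -0.01, "turn": 0}, {"tx": 0, "ty": 0, "tz": -0.03, "turn": 0}, {"tx": 0, "ty": 0, "tz": -0.06, "turn": 0}]' --grip 0

```text
time: 4.2
ee_pos: [573.4, 240.7, 185.1]
eef_rot: [-0.001, 0.793, 0.609, 0.0]
force: [0.7, 0.7, -2.1]
finger_gap: 0.22
```

```bash
python3 -c "
from h import *
to([474,-258,260],[.966,-.258])"
```

```text
t 4.2 pos [573.4 240.7 185.1] zaxis [-0.001  0.002 -1.   ] q [0.39 0.48 1.74 0.   0.93 0.65] F [ 0.7  0.7 -2.1] gap 0.22 move [-507.4, 32.3, -75.6, 0.0]
```

Request:
move_arm --series '[{"tx": -0.03, "ty": 0.002, "tz": -0.025, "turn": 0}, {"tx": -0.09, "ty": 0.006, "tz": -0.05, "turn": 0}, {"tx": -0.15, "ty": 0.01, "tz": -0.07, "turn": 0}, {"tx": -0.21, "ty": 0.014, "tz": -0.075, "turn": 0}, {"tx": -0.27, "ty": 0.018, "tz": -0.075, "turn": 0}, {"tx": -0.33, "ty": 0.022, "tz": -0.075, "turn": 0}, {"tx": -0.38, "ty": 0.025, "tz": -0.075, "turn": 0}, {"tx": -0.42, "ty": 0.027, "tz": -0.075, "turn": 0}]'

```text
time: 5.2
ee_pos: [490.8, -174.2, 261.0]
eef_rot: [-0.0, 0.793, 0.609, 0.0]
force: [0.5, -0.5, -1.1]
finger_gap: 0.225
```

Request:
move_arm --series '[{"tx": -0.03, "ty": 0.002, "tz": 0, "turn": 0}, {"tx": -0.06, "ty": 0.004, "tz": 0, "turn": 0}, {"tx": -0.075, "ty": 0.005, "tz": 0, "turn": 0}, {"tx": -0.085, "ty": 0.005, "tz": 0, "turn": 0}, {"tx": -0.085, "ty": 0.005, "tz": 0, "turn": 0}, {"tx": -0.085, "ty": 0.005, "tz": 0, "turn": 0}, {"tx": -0.085, "ty": 0.005, "tz": 0, "turn": 0}, {"tx": -0.085, "ty": 0.005, "tz": 0, "turn": 0}]'

```text
time: 6.2
ee_pos: [473.8, -257.1, 260.9]
eef_rot: [-0.0, 0.793, 0.609, 0.0]
force: [0.6, -0.0, -2.1]
finger_gap: 0.218
```

```bash
python3 - <<'E'
from h import *
c,im=snap("wrist","w2")
to([474,-258,260],[.966,-.258])
print(px(c,[474,-258,26]))
E
```

```text
t 6.25 pos [ 473.8 -257.3  260.9] zaxis [ 0.001  0.001 -1.   ] q [-0.5   0.27  1.86  0.    1.01 -0.24] F [-0.6  0.6 -2. ] gap 0.221 move [-0.7, 0.4, 0.9, -0.0]
[318.8 183.6]
```

View pics/w2.png

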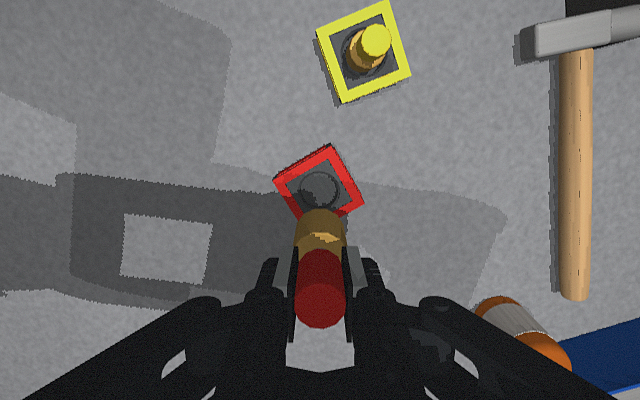

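The wrist view shows the weight upright in the jaws and the red well's mouth at about (320,187). The turned yellow slot is above, at (365,50). I'll measure the mouth now.

```bash
python3 - <<'E'
from h import *
im=cv2.imread("pics/w2.png")[:,:,::-1].copy(); c=calibration("wrist")
m=red(im,(260,135,375,225)); m=cv2.inRange(im,(150,0,0),(255,90,90))&m
pts=np.argwhere(m)[:,::-1]; 
r=cv2.minAreaRect(pts.astype(np.float32)); print(r)
# well: dark ring ellipse edge
g=cv2.cvtColor(im,cv2.COLOR_RGB2GRAY)[160:212,293:347]
print(g[::3,::3])
b=cv2.resize(im[135:225,260:375],None,fx=5,fy=5,interpolation=2); cv2.imwrite("pics/w2c.png",b[:,:,::-1])
for u,v in((320,187),(333,147),(363,202),(274,181)): print(u,v,onz(c,u,v,26))
E
```

```text
((318.4055480957031, 190.2781982421875), (69.0782241821289, 69.6836166381836), 59.34933090209961)
[[141 112  57  47  69 107 104 102 103 103 106  93  90 103 106 107  75 122]
 [ 81  53  95  97 102  99 100 100 102  95  90  91  91  99 103 100 100 133]
 [ 73  79 100 102 107 106 104  87  89  90  89  88  92  96 102 100 100  73]
 [105 104 101 102 104  97  91  94  93  95  87  86  85  91 104 104  99 103]
 [101 103 100 101  86  91  88  61  59  61  58  79  92  90  88  99 100 105]
 [ 86  88  72  75  84  61  80  92  84  86  83  92  60  82  90  93 101  96]
 [ 93  75  77  73  75  80  78  78  80  74  79  77  82  58  87  90  98  98]
 [ 77  76  79  63  75  74  79  75  81  76  73  77  78  56  54  91  56 101]
 [ 75  76  64  80  78  82  73  79  74  81  79  78  79  79  40  65  85  90]
 [ 82  78  64  76  80  77  73  73  78  74  81  79  82  75  60  58  80  85]
 [ 81  82  36  45  71  85  84  75  80  74  76  77  75  76  86  66  84  80]
 [ 72  40  44  49  47  42  43  79  75  75  80  80  75  78  46  66  73  75]
 [ 45  46  43  30  47  51  49  70  76  76  75  76  79  79  33  53  71  79]
 [ 53  46  45  33  45  38  42  52  82  72  79  76  80  40  34  72  74  69]
 [ 45  52  38  44  37  42  46  45  82  77  73  84  77  37  64  76  75  77]
 [ 52  51  47  42  40  44  39  39  41  74  42  35  39  72  77  72  75  74]
 [ 58  45  57  48  46  46  38  42  49  47  54  50  43  46  42  42  92  90]
 [ 54  50  52  32  43  56  70  77  74  76  78  78  80  46  48  52  38  41]]
320 187 [ 474.2 -261.3   26. ]
333 147 [ 494.1 -230.1   26. ]
363 202 [ 507.8 -284.7   26. ]
274 181 [ 436.4 -245.6   26. ]
```

View pics/w2c.png

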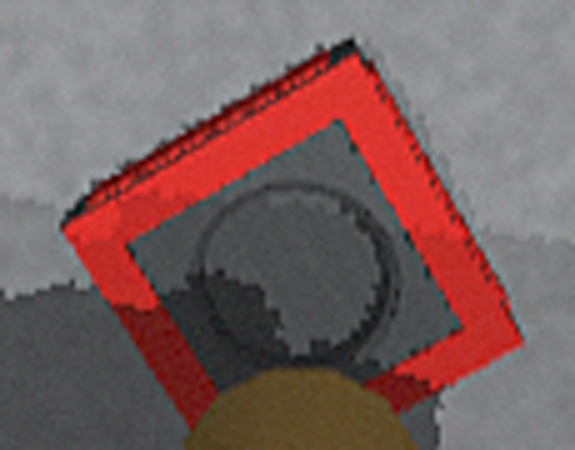

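Request:
move_arm --series '[{"tx": -0.004, "ty": 0.001, "tz": 0.01, "turn": 0}, {"tx": -0.008, "ty": 0.001, "tz": 0.03, "turn": 0}, {"tx": -0.008, "ty": 0.001, "tz": 0.05, "turn": 0}, {"tx": -0.008, "ty": 0.001, "tz": 0.07, "turn": 0}, {"tx": -0.008, "ty": 0.001, "tz": 0.085, "turn": 0}, {"tx": -0.008, "ty": 0.001, "tz": 0.095, "turn": 0}, {"tx": -0.008, "ty": 0.001, "tz": 0.1, "turn": 0}, {"tx": -0.008, "ty": 0.001, "tz": 0.1, "turn": 0}]'

```text
time: 7.25
ee_pos: [472.8, -265.2, 160.9]
eef_rot: [-0.0, 0.793, 0.609, 0.0]
force: [-1.2, -0.1, -1.5]
finger_gap: 0.219
```

```bash
python3 - <<'E'
from h import *
c,im=snap("wrist","w3"); s,ims=snap("scene","s3"); d,imd=snap("side","d3")
to([472.8,-265.2,131]); p=observe()["ee_pos"]
t=np.array([.258,.966,0])
for z in(41,79): print("foot front px",px(c,p*[1,1,0]+14*t+[0,0,z]))
print("mouth", px(c,[472.8,-265.2,26]),px(s,[472.8,-265.2,26]),px(d,[472.8,-265.2,26]),"handle",px(s,p*[1,1,0]+[0,0,103]),px(d,p*[1,1,0]+[0,0,103]))
A=cv2.resize(im[150:350,220:420],None,fx=2,fy=2)
B=cv2.resize(ims[170:230,205:265],(400,400),interpolation=2);C=cv2.resize(imd[120:190,325:395],(400,400),interpolation=2)
cv2.imwrite("pics/p3.png",np.hstack([B,C])[:,:,::-1]); cv2.imwrite("pics/p3w.png",A[:,:,::-1])
E
```

```text
t 7.4 pos [ 473.  -265.3  161.4] zaxis [ 0.001  0.    -1.   ] q [-0.51  0.41  1.93  0.    0.81 -0.25] F [-0.6  0.7 -1.1] gap 0.218 move [0.0, -0.3, 30.4]
foot front px [318.3 205.5]
foot front px [318.1 229.6]
mouth [318.  220.2] [232.5 206.5] [356.1 166.4] handle [228.8 192. ] [357.3 146.7]
```

View pics/p3.png

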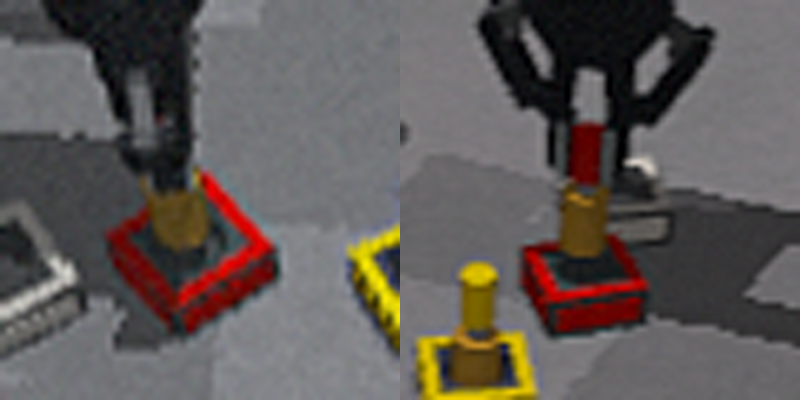

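Both outside views show the foot above the red well. In the scene view the foot is at crop (180,240) and the block's top is centred near (193,240); in the side view they match. Lowering slowly and watching the force.

Request:
move_arm --series '[{"tx": 0, "ty": 0, "tz": 0.004, "turn": 0}, {"tx": 0, "ty": 0, "tz": 0.008, "turn": 0}, {"tx": 0, "ty": 0, "tz": 0.011, "turn": 0}, {"tx": 0, "ty": 0, "tz": 0.014, "turn": 0}, {"tx": 0, "ty": 0, "tz": 0.016, "turn": 0}, {"tx": 0, "ty": 0, "tz": 0.018, "turn": 0}, {"tx": 0, "ty": 0, "tz": 0.019, "turn": 0}, {"tx": 0, "ty": 0, "tz": 0.02, "turn": 0}]'

```text
time: 8.4
ee_pos: [473.1, -265.3, 141.4]
eef_rot: [0.0, 0.793, 0.609, 0.001]
force: [0.6, -0.0, -2.4]
finger_gap: 0.22
```

```bash
python3 -c "
from h import *
to([472.8,-265.2,131]); print(observe()['moment'])"
```

```text
t 8.4 pos [ 473.1 -265.3  141.4] zaxis [ 0.001  0.    -1.   ] q [-0.51  0.44  1.94  0.    0.77 -0.25] F [ 0.6 -0.  -2.4] gap 0.22 move [0.0, -0.3, 10.4]
[-0.02333554  0.06415416 -0.01544143]
```

No contact force with the foot below the mouth, so it is in the well. Lowering the last bit.

Request:
move_arm --series '[{"tx": 0, "ty": 0, "tz": 0.002, "turn": 0}, {"tx": 0, "ty": 0, "tz": 0.004, "turn": 0}, {"tx": 0, "ty": 0, "tz": 0.005, "turn": 0}, {"tx": 0, "ty": 0, "tz": 0.006, "turn": 0}, {"tx": 0, "ty": 0, "tz": 0.007, "turn": 0}, {"tx": 0, "ty": 0, "tz": 0.008, "turn": 0}, {"tx": 0, "ty": 0, "tz": 0.009, "turn": 0}, {"tx": 0, "ty": 0, "tz": 0.009, "turn": 0}]'

```text
time: 9.4
ee_pos: [473.1, -265.3, 132.5]
eef_rot: [0.0, 0.793, 0.609, 0.001]
force: [-0.5, -0.5, -0.7]
finger_gap: 0.222
```

Request:
move_arm --series '[{"tx": 0, "ty": 0, "tz": 0.0005, "turn": 0}, {"tx": 0, "ty": 0, "tz": 0.001, "turn": 0}, {"tx": 0, "ty": 0, "tz": 0.001, "turn": 0}, {"tx": 0, "ty": 0, "tz": 0.0015, "turn": 0}, {"tx": 0, "ty": 0, "tz": 0.0015, "turn": 0}, {"tx": 0, "ty": 0, "tz": 0.002, "turn": 0}, {"tx": 0, "ty": 0, "tz": 0.002, "turn": 0}, {"tx": 0, "ty": 0, "tz": 0.002, "turn": 0}]'

```text
time: 10.4
ee_pos: [473.3, -265.5, 132.4]
eef_rot: [0.001, 0.793, 0.609, 0.001]
force: [-6.4, 3.0, 23.8]
finger_gap: 0.217
```

The push rises at TCP z 132.4, so the foot is at about 12 mm: home. Relax, open and rise.

Request:
move_arm --series '[{"tx": 0, "ty": 0, "tz": 0, "turn": 0}, {"tx": 0, "ty": 0, "tz": 0, "turn": 0}, {"tx": 0, "ty": 0, "tz": 0, "turn": 0}, {"tx": 0, "ty": 0, "tz": 0, "turn": 0}, {"tx": 0, "ty": 0, "tz": -0.01, "turn": 0}, {"tx": 0, "ty": 0, "tz": -0.04, "turn": 0}, {"tx": 0, "ty": 0, "tz": -0.09, "turn": 0}, {"tx": 0, "ty": 0, "tz": -0.145, "turn": 0}]' --grip 0.7

```text
time: 11.4
ee_pos: [472.6, -265.3, 279.0]
eef_rot: [0.0, 0.793, 0.609, 0.001]
force: [0.3, -0.6, 0.8]
finger_gap: 0.702
```

```bash
python3 - <<'E'
from h import *
s,ims=snap("scene","s4"); d,imd=snap("side","d4")
B=cv2.resize(ims[170:230,205:265],(400,400),interpolation=2);C=cv2.resize(imd[120:190,325:395],(400,400),interpolation=2)
cv2.imwrite("pics/p4.png",np.hstack([B,C])[:,:,::-1])
to([497,198.5,260],[.966,-.258])
E
```

```text
t 11.5 pos [ 475.5 -266.9  283.9] zaxis [ 0.011 -0.005 -1.   ] q [-0.51  0.25  1.83  0.    1.05 -0.25] F [0.8 0.5 0.4] gap 0.701 move [455.2, -99.6, 21.8, -0.0]
```

View pics/p4.png

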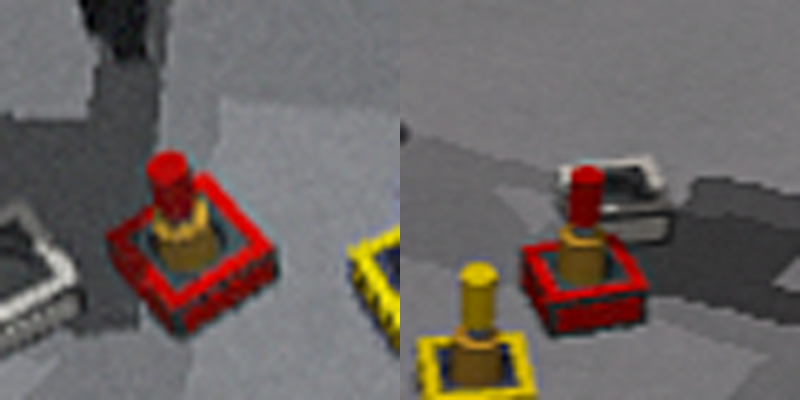

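The red weight stands seated in its slot like the yellow one, upright at scene crop (180,215), and the gripper is clear. The interface only turns about the tool's z, so the tilt has to come from poses at the edge of reach. I'll fit the arm's geometry from the logged poses.

```bash
python3 - <<'E'
from h import *
from scipy.optimize import least_squares
D=np.array([(.3537,1.634,624.6,303.1),(.07,2.0,444.8,303.7),(.40,1.68,624.5,259.1),(.48,1.74,621.9,185.1),(.27,1.86,539.1,260.9),(.41,1.93,542.3,161.4),(.44,1.94,542.3,141.4)])
def f(p):
    a,L1,L2,h,off=p; q2,q3=D[:,0],D[:,1]
    return np.r_[a+L1*np.sin(q2)+L2*np.sin(q2+q3)+off*np.cos(q2+q3)-D[:,2], h+L1*np.cos(q2)+L2*np.cos(q2+q3)-off*np.sin(q2+q3)-D[:,3],(p-[50,500,500,150,0])*.005]
r=least_squares(f,[0,500,500,200,0]);print(r.x.round(1),f(r.x).round(1))
to([497,198.5,260],[.966,-.258])
E
```

```text
[  2.7 570.1 488.7  18.5  55.8] [-0.1  0.2 -0.2 -0.3  0.4  0.   0.1  1.3  0.6 -2.4 -0.8  0.5 -0.   0.7
 -0.2  0.4 -0.1 -0.7  0.3]
t 11.5 pos [ 475.5 -266.9  283.9] zaxis [ 0.011 -0.005 -1.   ] q [-0.51  0.25  1.83  0.    1.05 -0.25] F [0.8 0.5 0.4] gap 0.701 move [455.2, -99.6, 21.8, -0.0]
```

The reach limit with the tool down is about 1000 mm. I'll test in free air what an out-of-reach target does to the tool's tilt, going outwards and up, well above everything.

Request:
move_arm --series '[{"tx": 0.02, "ty": 0.05, "tz": -0.02, "turn": 0}, {"tx": 0.045, "ty": 0.105, "tz": -0.04, "turn": 0}, {"tx": 0.065, "ty": 0.16, "tz": -0.06, "turn": 0}, {"tx": 0.09, "ty": 0.215, "tz": -0.08, "turn": 0}, {"tx": 0.11, "ty": 0.27, "tz": -0.1, "turn": 0}, {"tx": 0.135, "ty": 0.325, "tz": -0.12, "turn": 0}, {"tx": 0.155, "ty": 0.38, "tz": -0.14, "turn": 0}, {"tx": 0.18, "ty": 0.435, "tz": -0.15, "turn": 0}]'

```text
time: 12.5
ee_pos: [922.7, -208.6, 437.2]
eef_rot: [0.006, 0.793, 0.609, 0.003]
force: [2.1, -1.0, 1.1]
finger_gap: 0.701
```

Request:
move_arm --series '[{"tx": 0.005, "ty": 0.06, "tz": 0, "turn": 0}, {"tx": 0.01, "ty": 0.12, "tz": 0, "turn": 0}, {"tx": 0.015, "ty": 0.18, "tz": 0, "turn": 0}, {"tx": 0.02, "ty": 0.24, "tz": 0, "turn": 0}, {"tx": 0.025, "ty": 0.3, "tz": 0, "turn": 0}, {"tx": 0.03, "ty": 0.36, "tz": 0, "turn": 0}, {"tx": 0.035, "ty": 0.42, "tz": 0, "turn": 0}, {"tx": 0.04, "ty": 0.48, "tz": 0, "turn": 0}]'

```text
time: 13.5
ee_pos: [1000.9, -214.6, 364.6]
eef_rot: [0.026, 0.793, 0.609, 0.02]
force: [-0.2, -0.5, 0.6]
finger_gap: 0.703
```

```bash
python3 -c "
from h import *
to([497,198.5,260],[.966,-.258])"
```

```text
t 13.5 pos [1000.9 -214.6  364.6] zaxis [ 0.064 -0.017 -0.998] q [-0.21  1.16  0.06 -0.    1.85  0.05] F [-0.2 -0.5  0.6] gap 0.703 move [269.3, -598.9, 65.3, 0.0]
```

At the limit the tool does tilt outwards (0.066 rad so far), and each call starts from the measured tilt, so it adds up. I'll try a much farther target along the stretched arm to see how quickly.

Request:
move_arm --series '[{"tx": 0, "ty": 1.0, "tz": -0.4, "turn": 0}, {"tx": 0, "ty": 1.5, "tz": -0.6, "turn": 0}, {"tx": 0, "ty": 1.5, "tz": -0.6, "turn": 0}, {"tx": 0, "ty": 1.5, "tz": -0.6, "turn": 0}, {"tx": 0, "ty": 1.5, "tz": -0.6, "turn": 0}, {"tx": 0, "ty": 1.5, "tz": -0.6, "turn": 0}, {"tx": 0, "ty": 1.5, "tz": -0.6, "turn": 0}, {"tx": 0, "ty": 1.5, "tz": -0.6, "turn": 0}]'

```text
time: 14.5
ee_pos: [994.9, -229.5, 411.3]
eef_rot: [0.046, 0.792, 0.608, 0.037]
force: [0.2, -0.4, 0.9]
finger_gap: 0.702
```

```bash
python3 -c "
from h import *
to([497,198.5,260],[.966,-.258])"
```

```text
t 14.5 pos [ 994.9 -229.5  411.3] zaxis [ 0.114 -0.028 -0.993] q [-0.23  1.12  0.06 -0.    1.85  0.03] F [ 0.2 -0.4  0.9] gap 0.702 move [285.1, -605.1, 81.3, 0.001]
```

Each call at the limit adds about 0.05 rad of outward tilt, roughly along the tote's +x. That is the direction I want, since it lowers the robot-side wall. So I'll grasp the tote now, then build the tilt with it in hand.

Request:
move_arm --series '[{"tx": 0.02, "ty": -0.045, "tz": 0, "turn": 0}, {"tx": 0.045, "ty": -0.1, "tz": 0.005, "turn": 0}, {"tx": 0.07, "ty": -0.155, "tz": 0.01, "turn": 0}, {"tx": 0.095, "ty": -0.21, "tz": 0.015, "turn": 0}, {"tx": 0.12, "ty": -0.265, "tz": 0.02, "turn": 0}, {"tx": 0.145, "ty": -0.32, "tz": 0.025, "turn": 0}, {"tx": 0.17, "ty": -0.375, "tz": 0.03, "turn": 0}, {"tx": 0.195, "ty": -0.43, "tz": 0.035, "turn": 0}]'

```text
time: 15.5
ee_pos: [665.1, 43.8, 334.0]
eef_rot: [0.046, 0.792, 0.608, 0.037]
force: [0.7, 1.6, 0.4]
finger_gap: 0.699
```

```bash
python3 -c "
from h import *
to([482,202,215],[.966,-.258])"
```

```text
t 15.5 pos [665.1  43.8 334. ] zaxis [ 0.115 -0.028 -0.993] q [ 0.08  0.35  1.58 -0.04  1.1   0.36] F [0.7 1.6 0.4] gap 0.699 move [105.4, -230.2, 92.7, 0.001]
```

Request:
move_arm --series '[{"tx": 0.007, "ty": -0.04, "tz": 0.006, "turn": 0}, {"tx": 0.014, "ty": -0.09, "tz": 0.012, "turn": 0}, {"tx": 0.02, "ty": -0.14, "tz": 0.02, "turn": 0}, {"tx": 0.027, "ty": -0.185, "tz": 0.03, "turn": 0}, {"tx": 0.032, "ty": -0.215, "tz": 0.036, "turn": 0}, {"tx": 0.035, "ty": -0.23, "tz": 0.038, "turn": 0}, {"tx": 0.035, "ty": -0.23, "tz": 0.038, "turn": 0}, {"tx": 0.035, "ty": -0.23, "tz": 0.038, "turn": 0}]'

```text
time: 16.5
ee_pos: [459.1, 135.4, 269.8]
eef_rot: [0.047, 0.792, 0.608, 0.038]
force: [0.2, -0.2, -0.0]
finger_gap: 0.698
```

```bash
python3 - <<'E'
from h import *
c,im=snap("wrist","w5"); np.save("c5.npy",c["pose"])
to([491,200,130],[.966,-.258])
print(px(c,[497,198.5,98]),px(c,[497,198.5,48]))
R=np.array([[.966,.258],[-.258,.966]])
for q in((-75,8,98),(-63,8,98),(-63,-48,98),(-75,-48,98),(-75,-105,48),(-75,105,48),(75,-105,48),(75,105,48)): print(q,px(c,[*(np.array([569,200])+R@q[:2]),q[2]]))
E
```

```text
t 16.55 pos [459.  135.3 269.7] zaxis [ 0.116 -0.028 -0.993] q [ 0.32  0.12  2.03 -0.08  0.89  0.63] F [ 0.7 -0.5 -0.2] gap 0.698 move [70.3, -2.7, 140.6, 0.0]
[317.4 100.3] [310.2 100.1]
(-75, 8, 98) [308.2  54.5]
(-63, 8, 98) [326.9  54.8]
(-63, -48, 98) [326.5 142.8]
(-75, -48, 98) [309.  143.1]
(-75, -105, 48) [304.2 203. ]
(-75, 105, 48) [300.5 -86.8]
(75, -105, 48) [469.1 197.4]
(75, 105, 48) [501.8 -74.7]
```

View pics/w5.png

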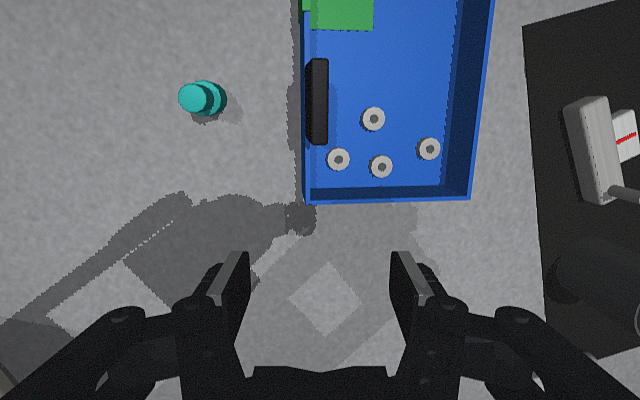

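The wrist view shows the tab's top at columns 310-327, rows 58-145, within 2-3 px of the prediction. The discs are near (375,145) and the decoy is at (200,98), clear of the fingers. Moving in to the tab.

Request:
move_arm --series '[{"tx": 0.025, "ty": -0.001, "tz": 0.01, "turn": 0}, {"tx": 0.055, "ty": -0.003, "tz": 0.025, "turn": 0}, {"tx": 0.068, "ty": -0.003, "tz": 0.05, "turn": 0}, {"tx": 0.069, "ty": -0.003, "tz": 0.08, "turn": 0}, {"tx": 0.069, "ty": -0.003, "tz": 0.11, "turn": 0}, {"tx": 0.069, "ty": -0.003, "tz": 0.13, "turn": 0}, {"tx": 0.069, "ty": -0.003, "tz": 0.138, "turn": 0}, {"tx": 0.069, "ty": -0.003, "tz": 0.138, "turn": 0}]'

```text
time: 17.55
ee_pos: [490.5, 198.7, 132.4]
eef_rot: [0.047, 0.792, 0.608, 0.038]
force: [0.1, -0.2, -0.2]
finger_gap: 0.698
```

Request:
move_arm --series '[{"tx": 0, "ty": 0, "tz": 0, "turn": 0}, {"tx": 0, "ty": 0, "tz": 0, "turn": 0}, {"tx": 0, "ty": 0, "tz": 0, "turn": 0}, {"tx": 0, "ty": 0, "tz": 0, "turn": 0}, {"tx": 0, "ty": 0, "tz": 0, "turn": 0}, {"tx": 0, "ty": 0, "tz": 0, "turn": 0}, {"tx": 0, "ty": 0, "tz": -0.005, "turn": 0}, {"tx": 0, "ty": 0, "tz": -0.01, "turn": 0}]' --grip 0 --newtons 100

```text
time: 18.55
ee_pos: [489.0, 198.9, 142.5]
eef_rot: [0.046, 0.792, 0.608, 0.037]
force: [1.0, 0.2, -3.4]
finger_gap: 0.13
```

```bash
python3 -c "
from h import *
to([491,200,130],[.966,-.258]);print(observe()['moment'].round(2))"
```

```text
t 18.55 pos [489.  198.9 142.5] zaxis [ 0.116 -0.028 -0.993] q [ 0.42  0.39  2.02 -0.12  0.64  0.78] F [ 1.   0.2 -3.4] gap 0.13 move [1.6, 0.1, 12.6, -0.0]
[0.15 0.34 0.01]
```

Gripped: the gap matches 12 mm and the wrist force equals the tote's weight. Lifting, then carrying up and outwards while yawing the green corner towards the robot side.

Request:
move_arm --series '[{"tx": 0, "ty": 0, "tz": -0.015, "turn": 0}, {"tx": 0, "ty": 0, "tz": -0.045, "turn": 0}, {"tx": 0, "ty": 0, "tz": -0.085, "turn": -0.05}, {"tx": 0.02, "ty": 0.03, "tz": -0.12, "turn": -0.15}, {"tx": 0.045, "ty": 0.065, "tz": -0.15, "turn": -0.27}, {"tx": 0.07, "ty": 0.1, "tz": -0.175, "turn": -0.39}, {"tx": 0.095, "ty": 0.135, "tz": -0.19, "turn": -0.51}, {"tx": 0.12, "ty": 0.17, "tz": -0.2, "turn": -0.6}]'

```text
time: 19.55
ee_pos: [660.8, 277.3, 363.8]
eef_rot: [0.056, 0.575, 0.816, 0.022]
force: [0.4, 0.4, -3.3]
finger_gap: 0.127
```

```bash
python3 -c "
from h import *
to([920,350,400]);to([1500,570,640]);print(observe()['moment'].round(2))"
```

```text
t 19.55 pos [660.8 277.3 363.8] zaxis [ 0.117 -0.028 -0.993] q [ 0.42  0.41  1.42 -0.08  1.22  0.1 ] F [ 0.4  0.4 -3.3] gap 0.127 move [-19.8, 270.8, -7.7]
t 19.55 pos [660.8 277.3 363.8] zaxis [ 0.117 -0.028 -0.993] q [ 0.42  0.41  1.42 -0.08  1.22  0.1 ] F [ 0.4  0.4 -3.3] gap 0.127 move [-20.7, 912.1, -184.3]
[-0.03  0.33 -0.01]
```

Request:
move_arm --series '[{"tx": 0, "ty": 0.04, "tz": 0, "turn": -0.1}, {"tx": 0, "ty": 0.095, "tz": -0.01, "turn": -0.22}, {"tx": -0.01, "ty": 0.15, "tz": -0.02, "turn": -0.34}, {"tx": -0.01, "ty": 0.205, "tz": -0.03, "turn": -0.46}, {"tx": -0.01, "ty": 0.26, "tz": -0.04, "turn": -0.58}, {"tx": -0.02, "ty": 0.35, "tz": -0.06, "turn": -0.65}, {"tx": -0.02, "ty": 0.45, "tz": -0.09, "turn": -0.65}, {"tx": -0.02, "ty": 0.6, "tz": -0.12, "turn": -0.65}]'

```text
time: 20.55
ee_pos: [949.0, 364.5, 433.4]
eef_rot: [0.074, 0.283, 0.956, 0.014]
force: [0.3, -0.3, -4.3]
finger_gap: 0.124
```

```bash
python3 -c "
from h import *
to([1800,600,700])"
```

```text
t 20.55 pos [949.  364.5 433.4] zaxis [ 0.15  -0.015 -0.989] q [ 0.38  1.09  0.07 -0.07  1.85 -0.64] F [ 0.3 -0.3 -4.3] gap 0.124 move [-612.5, 675.3, -139.7]
```

```bash
python3 -c "
from h import *
to([1949,714,1433])"
```

```text
t 20.55 pos [949.  364.5 433.4] zaxis [ 0.15  -0.015 -0.989] q [ 0.38  1.09  0.07 -0.07  1.85 -0.64] F [ 0.3 -0.3 -4.3] gap 0.124 move [-772.0, 901.8, -843.8]
```

Request:
move_arm --series '[{"tx": -0.77, "ty": 0.9, "tz": -0.84, "turn": 0}, {"tx": -0.77, "ty": 0.9, "tz": -0.84, "turn": 0}, {"tx": -0.77, "ty": 0.9, "tz": -0.84, "turn": 0}, {"tx": -0.77, "ty": 0.9, "tz": -0.84, "turn": 0}, {"tx": -0.77, "ty": 0.9, "tz": -0.84, "turn": 0}, {"tx": -0.77, "ty": 0.9, "tz": -0.84, "turn": 0}, {"tx": -0.77, "ty": 0.9, "tz": -0.84, "turn": 0}, {"tx": -0.77, "ty": 0.9, "tz": -0.84, "turn": 0}]'

```text
time: 21.55
ee_pos: [911.0, 335.9, 557.4]
eef_rot: [0.095, 0.282, 0.954, 0.029]
force: [-0.0, 0.6, -3.5]
finger_gap: 0.126
```

```bash
python3 -c "
from h import *
to([1949,714,433])"
```

```text
t 21.55 pos [911.  335.9 557.4] zaxis [ 0.197  0.002 -0.98 ] q [ 0.37  0.97  0.06 -0.07  1.93 -0.66] F [-0.   0.6 -3.5] gap 0.126 move [-628.3, 856.8, 327.0]
```

Request:
move_arm --series '[{"tx": -0.63, "ty": 0.86, "tz": 0.33, "turn": 0}, {"tx": -0.63, "ty": 0.86, "tz": 0.33, "turn": 0}, {"tx": -0.63, "ty": 0.86, "tz": 0.33, "turn": 0}, {"tx": -0.63, "ty": 0.86, "tz": 0.33, "turn": 0}, {"tx": -0.63, "ty": 0.86, "tz": 0.33, "turn": 0}, {"tx": -0.63, "ty": 0.86, "tz": 0.33, "turn": 0}, {"tx": -0.63, "ty": 0.86, "tz": 0.33, "turn": 0}, {"tx": -0.63, "ty": 0.86, "tz": 0.33, "turn": 0}]'

```text
time: 22.55
ee_pos: [1004.7, 364.0, 374.0]
eef_rot: [0.115, 0.28, 0.952, 0.044]
force: [0.1, 0.1, -3.4]
finger_gap: 0.129
```

```bash
python3 -c "
from h import *
to([1949,714,433])"
```

```text
t 22.55 pos [1004.7  364.   374. ] zaxis [ 0.244  0.019 -0.97 ] q [ 0.36  1.16  0.06 -0.07  1.68 -0.65] F [ 0.1  0.1 -3.4] gap 0.129 move [-591.7, 797.0, 179.7]
```

```bash
python3 -c "
from h import *
to([1949,714,774])"
```

```text
t 22.55 pos [1004.7  364.   374. ] zaxis [ 0.244  0.019 -0.97 ] q [ 0.36  1.16  0.06 -0.07  1.68 -0.65] F [ 0.1  0.1 -3.4] gap 0.129 move [-657.9, 847.6, -151.0]
```

Request:
move_arm --series '[{"tx": -0.66, "ty": 0.85, "tz": -0.15, "turn": 0}, {"tx": -0.66, "ty": 0.85, "tz": -0.15, "turn": 0}, {"tx": -0.66, "ty": 0.85, "tz": -0.15, "turn": 0}, {"tx": -0.66, "ty": 0.85, "tz": -0.15, "turn": 0}, {"tx": -0.66, "ty": 0.85, "tz": -0.15, "turn": 0}, {"tx": -0.66, "ty": 0.85, "tz": -0.15, "turn": 0}, {"tx": -0.66, "ty": 0.85, "tz": -0.15, "turn": 0}, {"tx": -0.66, "ty": 0.85, "tz": -0.15, "turn": 0}]'

```text
time: 23.55
ee_pos: [1013.2, 363.9, 395.1]
eef_rot: [0.136, 0.279, 0.949, 0.06]
force: [0.1, 0.4, -3.3]
finger_gap: 0.123
```

```bash
python3 -c "
from h import *
p=observe()['ee_pos']
to(p+[944,350,400])"
```

```text
t 23.55 pos [1013.2  363.9  395.1] zaxis [ 0.292  0.037 -0.956] q [ 0.36  1.14  0.06 -0.07  1.65 -0.65] F [ 0.1  0.4 -3.3] gap 0.123 move [-661.7, 852.6, -93.5]
```

Request:
move_arm --series '[{"tx": -0.66, "ty": 0.85, "tz": -0.09, "turn": 0}, {"tx": -0.66, "ty": 0.85, "tz": -0.09, "turn": 0}, {"tx": -0.66, "ty": 0.85, "tz": -0.09, "turn": 0}, {"tx": -0.66, "ty": 0.85, "tz": -0.09, "turn": 0}, {"tx": -0.66, "ty": 0.85, "tz": -0.09, "turn": 0}, {"tx": -0.66, "ty": 0.85, "tz": -0.09, "turn": 0}, {"tx": -0.66, "ty": 0.85, "tz": -0.09, "turn": 0}, {"tx": -0.66, "ty": 0.85, "tz": -0.09, "turn": 0}]'

```text
time: 24.55
ee_pos: [1023.4, 365.4, 409.7]
eef_rot: [0.158, 0.277, 0.945, 0.075]
force: [-0.5, 1.0, -3.4]
finger_gap: 0.128
```

Request:
move_arm --series '[{"tx": -0.66, "ty": 0.85, "tz": -0.04, "turn": 0}, {"tx": -0.66, "ty": 0.85, "tz": -0.04, "turn": 0}, {"tx": -0.66, "ty": 0.85, "tz": -0.04, "turn": 0}, {"tx": -0.66, "ty": 0.85, "tz": -0.04, "turn": 0}, {"tx": -0.66, "ty": 0.85, "tz": -0.04, "turn": 0}, {"tx": -0.66, "ty": 0.85, "tz": -0.04, "turn": 0}, {"tx": -0.66, "ty": 0.85, "tz": -0.04, "turn": 0}, {"tx": -0.66, "ty": 0.85, "tz": -0.04, "turn": 0}]'

```text
time: 25.55
ee_pos: [1033.7, 367.7, 423.0]
eef_rot: [0.179, 0.274, 0.94, 0.091]
force: [-0.0, -0.6, -2.6]
finger_gap: 0.126
```

```bash
python3 -c "
from h import *
p=observe()['ee_pos']
to(p+[944,350,400]);print(observe()['moment'].round(2))"
```

```text
t 25.55 pos [1033.7  367.7  423. ] zaxis [ 0.386  0.073 -0.919] q [ 0.36  1.12  0.06 -0.07  1.56 -0.66] F [-0.  -0.6 -2.6] gap 0.126 move [-664.0, 855.7, 22.5]
[-0.26  0.44 -0.02]
```

Request:
move_arm --series '[{"tx": -0.66, "ty": 0.85, "tz": 0.02, "turn": 0}, {"tx": -0.66, "ty": 0.85, "tz": 0.02, "turn": 0}, {"tx": -0.66, "ty": 0.85, "tz": 0.02, "turn": 0}, {"tx": -0.66, "ty": 0.85, "tz": 0.02, "turn": 0}, {"tx": -0.66, "ty": 0.85, "tz": 0.02, "turn": 0}, {"tx": -0.66, "ty": 0.85, "tz": 0.02, "turn": 0}, {"tx": -0.66, "ty": 0.85, "tz": 0.02, "turn": 0}, {"tx": -0.66, "ty": 0.85, "tz": 0.02, "turn": 0}]'

```text
time: 26.55
ee_pos: [1045.0, 370.8, 432.8]
eef_rot: [0.2, 0.272, 0.935, 0.106]
force: [-0.1, -0.3, -4.0]
finger_gap: 0.127
```

Request:
move_arm --series '[{"tx": -0.66, "ty": 0.85, "tz": 0.07, "turn": 0}, {"tx": -0.66, "ty": 0.85, "tz": 0.07, "turn": 0}, {"tx": -0.66, "ty": 0.85, "tz": 0.07, "turn": 0}, {"tx": -0.66, "ty": 0.85, "tz": 0.07, "turn": 0}, {"tx": -0.66, "ty": 0.85, "tz": 0.07, "turn": 0}, {"tx": -0.66, "ty": 0.85, "tz": 0.07, "turn": 0}, {"tx": -0.66, "ty": 0.85, "tz": 0.07, "turn": 0}, {"tx": -0.66, "ty": 0.85, "tz": 0.07, "turn": 0}]'

```text
time: 27.55
ee_pos: [1055.8, 374.2, 443.0]
eef_rot: [0.221, 0.269, 0.929, 0.121]
force: [0.4, -0.1, -3.7]
finger_gap: 0.128
```

Request:
move_arm --series '[{"tx": -0.66, "ty": 0.85, "tz": 0.12, "turn": 0}, {"tx": -0.66, "ty": 0.85, "tz": 0.12, "turn": 0}, {"tx": -0.66, "ty": 0.85, "tz": 0.12, "turn": 0}, {"tx": -0.66, "ty": 0.85, "tz": 0.12, "turn": 0}, {"tx": -0.66, "ty": 0.85, "tz": 0.12, "turn": 0}, {"tx": -0.66, "ty": 0.85, "tz": 0.12, "turn": 0}, {"tx": -0.66, "ty": 0.85, "tz": 0.12, "turn": 0}, {"tx": -0.66, "ty": 0.85, "tz": 0.12, "turn": 0}]'

```text
time: 28.55
ee_pos: [1066.1, 377.7, 453.9]
eef_rot: [0.241, 0.267, 0.923, 0.136]
force: [0.8, 0.0, -3.2]
finger_gap: 0.128
```

```bash
python3 - <<'E'
from h import *
p=observe()['ee_pos']
to(p+[944,350,400]);to([600,230,270]);print(observe()['moment'].round(2))
s=observe();w,x,y,z=s["eef_rot"];R=Ro.from_quat([x,y,z,w]).as_matrix()
# tote axes in tool: x~tool y, y~tool x, z~-tool z
print("gravity in tote (x,y,z)",(-R[2,1]).round(3),(-R[2,0]).round(3),(R[2,2]).round(3))
c,im=snap("scene","s6");d,imd=snap("side","d6")
print(px(c,p),px(d,p))
c,im=snap("wrist","w6")
E
```

```text
t 28.55 pos [1066.1  377.7  453.9] zaxis [ 0.518  0.123 -0.846] q [ 0.35  1.11  0.06 -0.07  1.41 -0.66] F [ 0.8  0.  -3.2] gap 0.128 move [-653.5, 842.0, 194.0]
t 28.55 pos [1066.1  377.7  453.9] zaxis [ 0.518  0.123 -0.846] q [ 0.35  1.11  0.06 -0.07  1.41 -0.66] F [ 0.8  0.  -3.2] gap 0.128 move [331.6, -390.0, -104.3]
[-0.34  0.62  0.02]
gravity in tote (x,y,z) -0.381 0.373 -0.846
[563.7 191.3] [ -8.6 164.2]
```

View pics/w6.png

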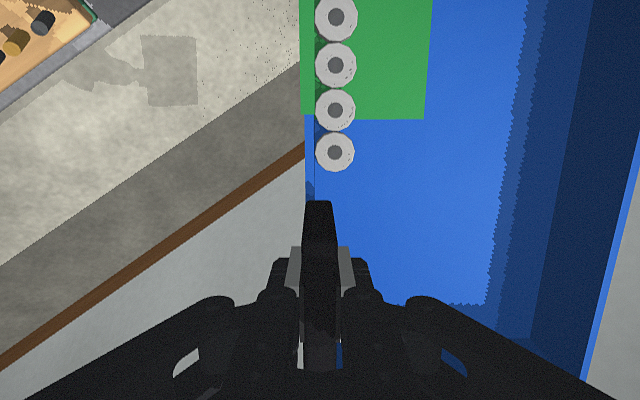

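The wrist view shows all four discs against the -x wall in a row running from the green corner, at (336,17) to (335,152). Gravity in the tote frame points evenly at the corner at a 32° tilt. The fourth disc is just outside the green patch. There is time to break up the row by swinging the downhill direction away and back, so that they bunch up.

Request:
move_arm --series '[{"tx": 0.02, "ty": -0.02, "tz": 0, "turn": -0.17}, {"tx": 0.04, "ty": -0.05, "tz": -0.01, "turn": -0.35}, {"tx": 0.06, "ty": -0.07, "tz": -0.02, "turn": -0.53}, {"tx": 0.08, "ty": -0.1, "tz": -0.03, "turn": -0.71}, {"tx": 0.1, "ty": -0.12, "tz": -0.03, "turn": -0.89}, {"tx": 0.12, "ty": -0.14, "tz": -0.04, "turn": -1.07}, {"tx": 0.13, "ty": -0.15, "tz": -0.04, "turn": -1.24}, {"tx": 0.13, "ty": -0.15, "tz": -0.04, "turn": -1.4}]'

```text
time: 29.7
ee_pos: [884.0, 322.1, 382.1]
eef_rot: [0.272, -0.393, 0.877, -0.052]
force: [0.3, 0.6, -3.1]
finger_gap: 0.13
```

Request:
move_arm --series '[{"tx": 0, "ty": 0, "tz": 0, "turn": 0.18}, {"tx": 0, "ty": 0, "tz": 0, "turn": 0.36}, {"tx": 0, "ty": 0, "tz": 0, "turn": 0.54}, {"tx": 0, "ty": 0, "tz": 0, "turn": 0.72}, {"tx": 0, "ty": 0, "tz": 0, "turn": 0.9}, {"tx": 0, "ty": 0, "tz": 0, "turn": 1.08}, {"tx": 0, "ty": 0, "tz": 0, "turn": 1.24}, {"tx": 0, "ty": 0, "tz": 0, "turn": 1.4}]'

```text
time: 30.7
ee_pos: [884.0, 322.1, 382.5]
eef_rot: [0.241, 0.266, 0.923, 0.136]
force: [0.5, 0.2, -3.5]
finger_gap: 0.129
```

```bash
cat >> h.py <<'E'
def discs(name):
    c,im=snap("wrist",name); s=observe();w,x,y,z=s["eef_rot"];R=Ro.from_quat([x,y,z,w]).as_matrix()
    T=np.c_[R[:,1],R[:,0],-R[:,2]]; o=s["ee_pos"]+54*R[:,2]-T@np.array([-69,-20,74])  # tote frame from grip
    h=cv2.cvtColor(im,cv2.COLOR_RGB2HSV); m=((h[...,1]<50)&(h[...,2]>150)).astype(np.uint8)
    n,l,st,ce=cv2.connectedComponentsWithStats(m)
    for i in range(1,n):
        if st[i,4]>60:
            O,d=ray(c,*ce[i]); k=((T[:,2]@(o-O))+13)/(T[:,2]@d); p=T.T@(O+k*d-o)
            if abs(p[0])<75 and abs(p[1])<110: print("disc",ce[i].round(0),st[i,2:5],"tote",p.round(0))
    print("corner px",px(c,o+T@np.array([-71,101,4])),"grav",(-R[2,1]).round(2),(-R[2,0]).round(2),"tote z",o[2].round(0))
E
python3 - <<'E'
from h import *
discs("w7");to([600,230,270]);print(observe()['moment'].round(2))
c,im=snap("side","d7")
E
```

```text
disc [336.  19.] [  43   41 1247] tote [-61.  86.  13.]
disc [407.  19.] [  44   41 1236] tote [-28.  86.  13.]
disc [472.  19.] [  43   41 1192] tote [ 3. 87. 13.]
disc [531.  19.] [  41   41 1099] tote [31. 87. 13.]
corner px [315.5 -11.1] grav -0.38 0.37 tote z 293.0
t 30.75 pos [884.1 322.1 382.6] zaxis [ 0.518  0.123 -0.846] q [ 0.37  0.61  1.15 -0.1   0.83 -0.59] F [-0.   0.5 -4.1] gap 0.128 move [199.5, -240.9, -63.4]
[-0.31  0.7   0.05]
```

View pics/w7.png

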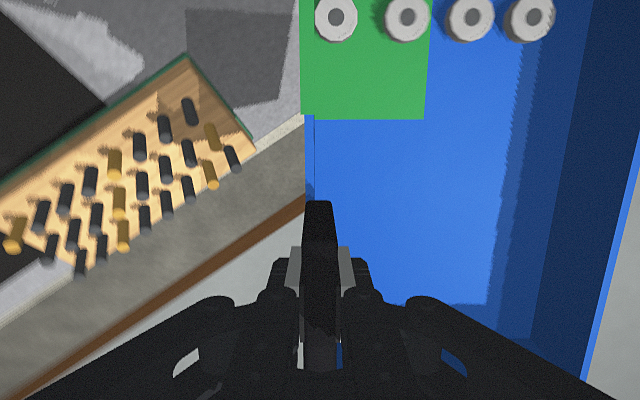

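The discs are now strung along the +y wall, still running back towards the corner at (315,-11). A smaller counter-swing should fold the row.

Request:
move_arm --series '[{"tx": 0, "ty": 0, "tz": 0, "turn": 0.0}, {"tx": 0, "ty": 0, "tz": 0, "turn": 0.18}, {"tx": 0, "ty": 0, "tz": 0, "turn": 0.36}, {"tx": 0, "ty": 0, "tz": 0, "turn": 0.54}, {"tx": 0, "ty": 0, "tz": 0, "turn": 0.72}, {"tx": 0, "ty": 0, "tz": 0, "turn": 0.9}, {"tx": 0, "ty": 0, "tz": 0, "turn": 1.08}, {"tx": 0, "ty": 0, "tz": 0, "turn": 1.26}]'

```text
time: 31.8
ee_pos: [883.9, 322.1, 382.5]
eef_rot: [0.115, 0.759, 0.589, 0.252]
force: [0.6, 0.2, -3.9]
finger_gap: 0.126
```

```bash
python3 -c "
from h import *
discs('w8')"
```

```text
disc [381.  37.] [ 26   9 129] tote [-40.  80.  13.]
disc [468.  38.] [ 27  10 154] tote [ 2. 80. 13.]
disc [337.  38.] [22  6 62] tote [-61.  79.  13.]
disc [424.  37.] [ 29   9 150] tote [-19.  80.  13.]
corner px [315.7  -7.9] grav -0.47 -0.25 tote z 312.0
```

Request:
move_arm --series '[{"tx": 0, "ty": 0, "tz": 0, "turn": 0.17}, {"tx": 0, "ty": 0, "tz": 0, "turn": 0.22}, {"tx": 0, "ty": 0, "tz": 0, "turn": 0.04}, {"tx": 0, "ty": 0, "tz": 0, "turn": -0.14}, {"tx": 0, "ty": 0, "tz": 0, "turn": -0.32}, {"tx": 0, "ty": 0, "tz": 0, "turn": -0.5}, {"tx": 0, "ty": 0, "tz": 0, "turn": -0.68}, {"tx": 0, "ty": 0, "tz": 0, "turn": -0.86}]'

```text
time: 32.85
ee_pos: [883.9, 322.1, 382.5]
eef_rot: [0.21, 0.443, 0.853, 0.181]
force: [-0.0, -0.3, -3.1]
finger_gap: 0.129
```

```bash
sed -i 's/h\[...,2\]>150/h[...,2]>95/' h.py; python3 -c "
from h import *
discs('w9')"
```

```text
disc [334. 163.] [  40   40 1182] tote [-60.  18.  13.]
disc [345. 268.] [ 18  50 477] tote [-53. -43.  13.]
corner px [310.8 -10.4] grav -0.49 0.2 tote z 304.0
```

```bash
python3 - <<'E'
from h import *
for f in("w7","w8","w9"):
    im=cv2.imread(f"pics/{f}.png"); h=cv2.cvtColor(im,cv2.COLOR_BGR2HSV)[:235,295:600]
    m=((h[...,1]<70)&(h[...,2]>70)).astype(np.uint8); m[95:,170:]=0
    m=cv2.morphologyEx(m,cv2.MORPH_OPEN,np.ones((5,5)))
    n,l,st,ce=cv2.connectedComponentsWithStats(m)
    print(f,[( (ce[i]+[295,0]).round().tolist(),st[i,2:].tolist()) for i in range(1,n)])
E
```

```text
w7 [([298.0, 117.0], [10, 198, 1286]), ([336.0, 19.0], [44, 43, 1584]), ([406.0, 20.0], [47, 43, 1680]), ([469.0, 19.0], [50, 43, 1718]), ([529.0, 20.0], [51, 43, 1820]), ([299.0, 224.0], [9, 20, 163])]
w8 [([299.0, 134.0], [10, 231, 1663]), ([336.0, 20.0], [43, 42, 1322]), ([380.0, 20.0], [44, 43, 1352]), ([447.0, 20.0], [88, 44, 2691])]
w9 [([298.0, 138.0], [10, 235, 1652]), ([334.0, 162.0], [39, 40, 1236])]
```

The discs slid behind the tab on that swing and are now running back along the -x wall. Since the free end of a row gives way first, I'll approach that angle slowly from the +y-downhill side.

Request:
move_arm --series '[{"tx": 0, "ty": 0, "tz": 0, "turn": -0.15}, {"tx": 0, "ty": 0, "tz": 0, "turn": -0.3}, {"tx": 0, "ty": 0, "tz": 0, "turn": -0.48}, {"tx": 0, "ty": 0, "tz": 0, "turn": -0.66}, {"tx": 0, "ty": 0, "tz": 0, "turn": -0.84}, {"tx": 0, "ty": 0, "tz": 0, "turn": -1.02}, {"tx": 0, "ty": 0, "tz": 0, "turn": -1.2}, {"tx": 0, "ty": 0, "tz": 0, "turn": -1.35}]'

```text
time: 33.9
ee_pos: [883.9, 322.2, 382.7]
eef_rot: [0.277, -0.194, 0.941, 0.009]
force: [0.3, 0.4, -3.0]
finger_gap: 0.126
```

Request:
move_arm --series '[{"tx": 0, "ty": 0, "tz": 0, "turn": -0.08}, {"tx": 0, "ty": 0, "tz": 0, "turn": -0.13}, {"tx": 0, "ty": 0, "tz": 0, "turn": -0.17}, {"tx": 0, "ty": 0, "tz": 0, "turn": -0.21}, {"tx": 0, "ty": 0, "tz": 0, "turn": -0.25}, {"tx": 0, "ty": 0, "tz": 0, "turn": -0.28}, {"tx": 0, "ty": 0, "tz": 0, "turn": -0.31}, {"tx": 0, "ty": 0, "tz": 0, "turn": -0.33}]'

```text
time: 34.9
ee_pos: [883.9, 322.2, 382.7]
eef_rot: [0.275, -0.346, 0.896, -0.037]
force: [-0.6, -0.8, -4.2]
finger_gap: 0.128
```

```bash
cat >> h.py <<'E'
def dd(name):
    c,im=snap("wrist",name); s=observe();w,x,y,z=s["eef_rot"];R=Ro.from_quat([x,y,z,w]).as_matrix()
    T=np.c_[R[:,1],R[:,0],-R[:,2]]; o=s["ee_pos"]+54*R[:,2]-T@np.array([-69,-20,74])
    h=cv2.cvtColor(im,cv2.COLOR_RGB2HSV); m=((h[...,1]<70)&(h[...,2]>70)).astype(np.uint8)*255; m[235:]=0; m[:,:310]=0
    m=cv2.morphologyEx(m,cv2.MORPH_OPEN,np.ones((5,5))); n,l,st,ce=cv2.connectedComponentsWithStats(m)
    for i in range(1,n):
        O,d=ray(c,*ce[i]); k=((T[:,2]@(o-O))+13)/(T[:,2]@d); p=T.T@(O+k*d-o)
        if p[0]<75: print(ce[i].round().tolist(),st[i,2:].tolist(),p[:2].round())
    g=(-R[2,1],-R[2,0]); print(s["time"],"downhill",np.degrees(np.arctan2(g[1],g[0])).round(1),"tilt",np.degrees(np.arcsin(np.hypot(*g))).round(1),"tote z",o[2].round(),"gap",s["finger_gap"].round(3),s["q"].round(2))
E
python3 -c "
from h import *
dd('w10')"
```

```text
[347.0, 19.0] [44, 43, 1562] [-56.  85.]
[428.0, 20.0] [45, 43, 1529] [-18.  85.]
[486.0, 20.0] [46, 43, 1536] [ 9. 85.]
[553.0, 19.0] [46, 42, 1584] [41. 85.]Traceback (most recent call last):
  File "<string>", line 3, in <module>
    dd('w10')
    ~~^^^^^^^
  File "h.py", line 51, in dd
    g=(-R[2,1],-R[2,0]); print(s["time"],"downhill",np.degrees(np.arctan2(g[1],g[0])).round(1),"tilt",np.degrees(np.arcsin(np.hypot(*g))).round(1),"tote z",o[2].round(),"gap",s["finger_gap"].round(3),s["q"].round(2))
                                                                                                                                                                               ^^^^^^^^^^^^^^^^^^^^^
AttributeError: 'float' object has no attribute 'round'
```

Request:
move_arm --series '[{"tx": 0, "ty": 0, "tz": 0, "turn": 0.18}, {"tx": 0, "ty": 0, "tz": 0, "turn": 0.36}, {"tx": 0, "ty": 0, "tz": 0, "turn": 0.54}, {"tx": 0, "ty": 0, "tz": 0, "turn": 0.72}, {"tx": 0, "ty": 0, "tz": 0, "turn": 0.9}, {"tx": 0, "ty": 0, "tz": 0, "turn": 1.08}, {"tx": 0, "ty": 0, "tz": 0, "turn": 1.24}, {"tx": 0, "ty": 0, "tz": 0, "turn": 1.3}]'

```text
time: 35.95
ee_pos: [883.8, 322.1, 382.5]
eef_rot: [0.241, 0.268, 0.923, 0.137]
force: [0.1, 0.2, -3.2]
finger_gap: 0.124
```

Request:
move_arm --series '[{"tx": 0, "ty": 0, "tz": 0, "turn": 0}, {"tx": 0, "ty": 0, "tz": 0, "turn": 0}, {"tx": 0.05, "ty": 0, "tz": 0, "turn": 0}, {"tx": 0, "ty": 0, "tz": 0, "turn": 0}, {"tx": 0.05, "ty": 0, "tz": 0, "turn": 0}, {"tx": 0, "ty": 0, "tz": 0, "turn": 0}, {"tx": 0, "ty": 0, "tz": 0, "turn": 0}, {"tx": 0, "ty": 0, "tz": 0, "turn": 0}]'

```text
time: 36.95
ee_pos: [884.1, 321.9, 382.8]
eef_rot: [0.241, 0.268, 0.923, 0.137]
force: [-0.0, 0.3, -3.7]
finger_gap: 0.126
```

```bash
sed -i 's/s\["finger_gap"\].round(3)/round(s["finger_gap"],3)/; s/print(s\["time"\],"downhill"/print(round(s["time"],2),"downhill"/' h.py; python3 -c "
from h import *
dd('w11');print(observe()['force'])"
```

```text
[336.0, 21.0] [43, 46, 1621] [-60.  84.]
[381.0, 21.0] [43, 45, 1616] [-39.  85.]
[424.0, 22.0] [43, 46, 1665] [-18.  84.]
[335.0, 70.0] [42, 47, 1578] [-60.  63.]
37.0 downhill 135.7 tilt 32.2 tote z 293.0 gap 0.128 [ 0.37  0.61  1.15 -0.1   0.83 -0.59]
[-0.49297795  0.34462752 -3.92059713]
```

The discs now form a compact L in the corner, the farthest centre about 55 mm along a wall and all on the green patch. I'll work out a gentle return to a low, clear spot above where the tote stood.

```bash
python3 - <<'E'
from h import *
c=calibration("scene")
print("cup",onz(c,327,262,0),"putter",onz(c,368,243,10),"scale",onz(c,408,140,0),onz(c,425,172,0),onz(c,480,160,0))
s=observe();w,x,y,z=s["eef_rot"];R=Ro.from_quat([x,y,z,w]).as_matrix();T=np.c_[R[:,1],R[:,0],-R[:,2]]
P=np.array([545,120,215.]); o=P+54*R[:,2]-T@np.array([-69,-20,74])
print("o",o.round())
for a in(-75,75):
  for b in(-105,105):
    for h in(0,48): print((a,b,h),(o+T@np.array([a,b,h])).round())
to(P)
E
```

```text
cup [773.1 -66.4   0. ] putter [769.7  74.7  10. ] scale [433.6 413.    0. ] [589.9 389.7   0. ] [623.  592.9   0. ]
o [626. 204. 125.]
(-75, -105, 0) [672.  83. 136.]
(-75, -105, 48) [647.  77. 177.]
(-75, 105, 0) [516. 201.  58.]
(-75, 105, 48) [491. 195.  99.]
(75, -105, 0) [736. 206. 193.]
(75, -105, 48) [711. 200. 234.]
(75, 105, 0) [580. 324. 115.]
(75, 105, 48) [555. 318. 156.]
t 37.0 pos [883.7 322.2 382.4] zaxis [ 0.518  0.123 -0.847] q [ 0.37  0.61  1.15 -0.1   0.83 -0.59] F [-0.5  0.3 -3.9] gap 0.128 move [199.9, -374.4, -58.5]
```

Request:
move_arm --series '[{"tx": 0.003, "ty": -0.006, "tz": -0.004, "turn": 0}, {"tx": 0.01, "ty": -0.02, "tz": -0.013, "turn": 0}, {"tx": 0.02, "ty": -0.044, "tz": -0.028, "turn": 0}, {"tx": 0.032, "ty": -0.072, "tz": -0.046, "turn": 0}, {"tx": 0.045, "ty": -0.1, "tz": -0.065, "turn": 0}, {"tx": 0.055, "ty": -0.124, "tz": -0.08, "turn": 0}, {"tx": 0.063, "ty": -0.142, "tz": -0.092, "turn": 0}, {"tx": 0.068, "ty": -0.152, "tz": -0.098, "turn": 0}]'

```text
time: 38.0
ee_pos: [716.0, 223.2, 382.5]
eef_rot: [0.241, 0.267, 0.923, 0.137]
force: [-0.1, -0.9, -3.5]
finger_gap: 0.129
```

Request:
move_arm --series '[{"tx": 0.005, "ty": -0.012, "tz": -0.008, "turn": 0}, {"tx": 0.014, "ty": -0.032, "tz": -0.02, "turn": 0}, {"tx": 0.026, "ty": -0.058, "tz": -0.036, "turn": 0}, {"tx": 0.038, "ty": -0.086, "tz": -0.054, "turn": 0}, {"tx": 0.05, "ty": -0.114, "tz": -0.073, "turn": 0}, {"tx": 0.06, "ty": -0.136, "tz": -0.088, "turn": 0}, {"tx": 0.067, "ty": -0.15, "tz": -0.097, "turn": 0}, {"tx": 0.07, "ty": -0.157, "tz": -0.101, "turn": 0}]'

```text
time: 39.0
ee_pos: [544.2, 120.9, 382.4]
eef_rot: [0.241, 0.267, 0.923, 0.137]
force: [1.1, -0.1, -3.6]
finger_gap: 0.129
```

```bash
python3 -c "
from h import *
to([545,120,215]);dd('w12')"
```

```text
t 39.0 pos [544.2 120.9 382.4] zaxis [ 0.518  0.124 -0.846] q [ 0.21 -0.03  2.01  0.02  0.6  -0.81] F [ 1.1 -0.1 -3.6] gap 0.129 move [61.2, -64.3, 142.0]
[336.0, 43.0] [43, 90, 3131] [-60.  75.]
[402.0, 21.0] [88, 45, 3333] [-28.  85.]
39.05 downhill 135.7 tilt 32.2 tote z 293.0 gap 0.131 [ 0.21 -0.03  2.01  0.02  0.6  -0.81]
```

Still the L in the corner. Lowering gently.

Request:
move_arm --series '[{"tx": 0.003, "ty": -0.003, "tz": 0.007, "turn": 0}, {"tx": 0.008, "ty": -0.008, "tz": 0.019, "turn": 0}, {"tx": 0.016, "ty": -0.017, "tz": 0.038, "turn": 0}, {"tx": 0.026, "ty": -0.028, "tz": 0.062, "turn": 0}, {"tx": 0.037, "ty": -0.039, "tz": 0.086, "turn": 0}, {"tx": 0.047, "ty": -0.049, "tz": 0.108, "turn": 0}, {"tx": 0.054, "ty": -0.057, "tz": 0.126, "turn": 0}, {"tx": 0.058, "ty": -0.061, "tz": 0.134, "turn": 0}]'

```text
time: 40.05
ee_pos: [543.6, 119.7, 221.6]
eef_rot: [0.24, 0.267, 0.923, 0.136]
force: [-0.4, -0.3, -3.8]
finger_gap: 0.129
```

Request:
move_arm --series '[{"tx": 0, "ty": 0, "tz": 0, "turn": 0}, {"tx": 0, "ty": 0, "tz": 0, "turn": 0}, {"tx": 0, "ty": 0, "tz": 0, "turn": 0}, {"tx": 0, "ty": 0, "tz": 0, "turn": 0}, {"tx": 0, "ty": 0, "tz": 0, "turn": 0}, {"tx": 0, "ty": 0, "tz": 0, "turn": 0}, {"tx": 0, "ty": 0, "tz": 0, "turn": 0}, {"tx": 0, "ty": 0, "tz": 0, "turn": 0}]'

```text
time: 41.05
ee_pos: [543.6, 119.7, 221.5]
eef_rot: [0.24, 0.267, 0.923, 0.136]
force: [0.6, -0.6, -3.6]
finger_gap: 0.124
```

```bash
python3 - <<'E'
from h import *
to([545,120,215]);dd('w13'); print(observe()["dq"].round(4))
c,im=snap("scene","s9");d,imd=snap("side","d9")
A=cv2.resize(im[120:290,160:500],(800,400),interpolation=2); B=imd[90:290,130:530]; B=cv2.resize(B,(400,200))
w=cv2.imread("pics/w13.png")[:,:,::-1][0:200,240:640]
cv2.imwrite("pics/fin.png",np.vstack([A,np.hstack([B,w])])[:,:,::-1])
E
```

```text
t 41.05 pos [543.6 119.7 221.5] zaxis [ 0.515  0.123 -0.848] q [ 0.21  0.21  2.18  0.07  0.2  -0.87] F [ 0.6 -0.6 -3.6] gap 0.124 move [1.5, -1.7, 6.3]
[336.0, 43.0] [43, 90, 3123] [-60.  76.]
[381.0, 21.0] [43, 45, 1602] [-39.  85.]
[425.0, 21.0] [42, 45, 1606] [-18.  85.]
41.1 downhill 135.7 tilt 32.0 tote z 132.0 gap 0.126 [ 0.21  0.21  2.18  0.07  0.2  -0.87]
[ 0.001  -0.0001  0.0011 -0.0051 -0.0001  0.0001]
```

View pics/fin.png

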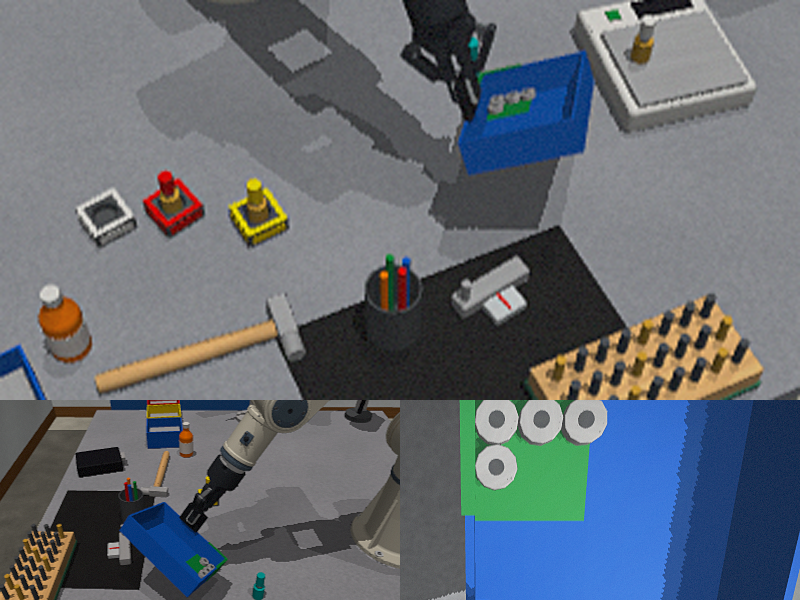

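The final view shows the red weight upright in the red slot at (168,195) and all four discs bunched in the green corner. The tote hangs tilted and clear of the bench, and the decoy and everything else stand undisturbed. Handing in.

```bash
python3 -c "
from station import *
print(job_done())"
```

```text
the job is handed in; nothing more can be done
None
```

The job is done and was handed in at about 41 s of the 58 s allowed.

- **Red weight:** It stands upright and released in the red slot. It took about 24 N of downward push at the bottom, with the foot about 12 mm above the bench, and the pictures show it seated like the yellow one.
- **Tote:** It is held by its tab at 100 N. The tilt is 32°, pointing evenly into the green corner, and by my calculation its lowest corner is about 6 cm above the bench. The arm was at rest at the last reading.
- **Steel weights:** All four sit together on the green patch in an L shape. One is in the corner, two are along the +y wall and one is along the -x wall, with the farthest about 55 mm from the corner.
- **How the tilt was made:** The interface only turns the tool about its own axis, so I built the tilt up by repeatedly asking for points just beyond the arm's reach. The tab was gripped with the tool already leaning about 7°.
- **What did not go straight:** The discs first settled in a single row along one wall. A few yaw swings did not break the row up; a short side-to-side shake did.
- **Checks:** In the last pictures everything else on the bench stands as it was. One early reading of the red slot differed by about 11 mm between the two fixed cameras; the close wrist view settled it.

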